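Retension the cam clamp of a specimen holder

ROBOT

A 6-joint arm with a two-finger parallel gripper is mounted at the origin on the work surface. World frame = base frame: x ahead of the robot, y to its left, z up, the work surface at z = 0. Lengths are in m, angles in rad, forces in N, time in s.
With the tool pointing down it reaches from about 0.35 to 0.775 m from the base axis. Payload 5.5 kg.
Tool frame: the origin (TCP) lies at the very end of the fingers, on their centre line; the grasp point (between the pads) lies 19 mm behind it (grip_point_offset is the distance from the TCP to the grasp point, in m); z points along the fingers, y is the direction in which the jaws open and shut (so a half turn about z gives the same grasp; the last joint's range is limited). The gripper opens to 85 mm and grips with 20 to 120 N. Pads are 22 mm wide; open, the fingers measure 114 mm over their backs; the gripper's body (76 mm by 85 mm) begins 54 mm behind the grasp point. The pads swing forward as they close: fully open they stand 13 mm farther back than shut.
Start: joints at [1.151, 0.313, 0.046, 1.304, 0, 1.431], TCP at [0.159, 0.553, 0.231] pointing down, gripper open.
Joint ranges: [-2.76, 2.76], [-0.86, 1.69], [-1.03, 1.26], [-2.2, 2.34], [-1.47, 1.5], [-3.14, 3.14]. Speed limits (rad/s): [2.57, 2.57, 3.14, 3.14, 3.14, 3.14].

INTERFACE

Orientations are given as a unit quaternion [w, x, y, z].
In Python, from workcell import * gives the robot as it stands.
- The arm moves only by the shell command python3 -m crank 'ROWS' [OPENING] [FORCE]. ROWS is a JSON object of lists of equal length, an entry for each row: "travel": the shift along the tool's x, y, z in units of 40 mm (1.0 is 40 mm), a list of three; "turn": the turn about the tool's z in rad. In form: {"travel": [[x, y, z], ...], "turn": [turn, ...]}. A call has 1 to 5 rows; each row is the pose to reach, as a shift and turn from the pose commanded when the call began, along the tool's axes at that moment; what a row does not reach only later rows make up. A row lasts 1/12 s, in which the tool goes at most 41.7 mm and 7.16 degrees, less where a joint would pass 70% of its speed; a pose out of reach is approached as far as the arm can. A call with a gripper value outside its range is refused whole. OPENING is the finger opening in mm, from 0 to 85.4, set as the call begins (- or left out, the last holds). The fingers move at their own pace and stop on an object; FORCE is the grip in N (left out, the last holds). Time passes only in rows, so rows that repeat a pose let the fingers close. It gives the time, the measured TCP pose, the force and the opening at its end, in the units of the state.
- get_state(): the state, without advancing time (a new reading comes with each control period).
- read_camera(name): name is "side" or "top" or "wrist"; returns a dict with "image" (400x640x3 uint8, red, green, blue), "K" (3x3 intrinsics, pixels), "R" (3x3) and "t" (3): a world point X has camera coordinates R X + t. Camera axes: x right, y down, z forward; pixel columns grow to the right and rows downward; lengths in m; the calibration is good to about 2 mm. A picture is of the moment at which its call begins. There is no depth.
- hand_in(): hands the job in, once; it reports no verdict.
The state is a dict: "clock": time; "joint_pos": joint angles; "qvel": joint speeds; "tau": joint torques, N m; "tcp_pos": TCP position; "orientation": TCP orientation; "wrist_force": force on the tool from outside, world axes, zero at the start; "ft_torque": the same for the moment, N m; "finger_gap": finger opening in m.
Only numpy, scipy, OpenCV 4.12 (cv2) and the standard library are available. Lean on these libraries where they do the work, as an engineer would, in place of code of your own. Each camera call takes 0.05 s, during which the arm holds its last target. There are 200 camera calls.

TASK

The specimen holder sits loose in its cam clamp. Swing the cam lever open until it points straight away from the jaws, and only then turn the winged nut until its long wing stands straight up, in line with the index tooth; then swing the lever back fully home so that the holder is gripped. Leave the holder lying in place and the other things on the bench undisturbed.

Things in the scene. Friction and masses are not known exactly. Their poses are not given: they have to be found in the camera images.
- clamp: Cam clamp bolted to the bench: base plate 160 (its x) x 270 (its y) x 14 mm, a raised bed 70 mm wide (x) along its middle, top at 60 mm, with two steel jaws up to 105 mm. Origin: centre of the plate's underside, z up. Along y in mm: cam lever -95, sprung moving jaw -45, holder +5, fixed jaw +40, index tooth +56, winged nut +100. The rod through nut and cam lies along y, 45 mm up.
- lever (a joint): Cam lever's angle about its upright pivot, rad. 0 = fully home, pointing along the clamp's -x; grows counter-clockwise from above; 1.57 = open, pointing along the clamp's -y, straight away from the jaws. Stops at 0 and 1.65. Stiff: stays where left, swings with about 2.5 N at its end. Opening backs the moving jaw off 5 mm per rad.
- lever_tip (a point): Outer end of the cam lever, mid height of its bar (64 mm up). A level bar 12 mm thick, 22 mm tall, 123 mm from pivot to this point, with a black end piece 30 x 14 x 26 mm (tall); a steel drum 36 mm across, 37 to 79 mm high, at the pivot. Only the low base plate (14 mm) lies beside its outer 80 mm. Its x axis runs along the bar towards the pivot.
- lever_pivot (a point): On the lever's upright pivot axis, at mid height of the bar (64 mm above the bench). It shifts a few mm along the clamp's y as the nut is turned.
- wing (a joint): Winged nut's angle about the rod, rad. 0 = long wing straight up, in line with the index tooth; positive = wing leans to the clamp's -x (as found). Stops at -0.6 and 1.1. Stiff: stays where left, turns with about 3 N at the wing's end. Turning from positive to 0 draws the moving jaw in, 8 mm per rad.
- wing_tip (a point): End of the nut's long wing, on its centre line. A smooth, slippery steel bar 14 mm thick (in the turning direction), 16 mm wide (along the rod), reaching 78 mm from the nut's axis, which lies 45 mm above the bench; upright, this point is 123 mm up. A short 35 mm wing points the other way. z axis points outward along the long wing.
- index_tip (a point): Top of the fixed index tooth, a dark upright bar 10 x 10 mm just outside the fixed jaw, 129 mm above the bench, straight above the rod; 44 mm along the rod from the middle of the wing.
- pad: Black rubber pad, 60 x 8 x 34 mm, on springs (2 N per mm) on the moving jaw, facing the holder. Origin at its centre. With lever home and wing upright it is pressed in about 4 mm (8 N); with the wing leaning as found it does not grip.
- holder: Grey specimen holder, loose, 62 (x) x 50 (y) x 38 mm high with a low round stage on top (to 43 mm), lying on the clamp's bed (60 mm up) between the jaws. Origin: centre of its underside, z up.
- jar: Amber glass jar, 48 mm across, 65 mm tall, standing just beyond the clamp; bystander. Origin: centre of its underside.
- dish: Shallow white dish, 84 mm across, 16 mm high, on the bench in front of the clamp; bystander. Origin: centre of its underside.
- driver: Blue-handled screwdriver, 160 mm long, lying on the bench beyond the clamp's nut end; bystander. Origin: centre of its underside.
- objective: Steel microscope objective, 42 mm across, 60 mm tall, standing to the left; bystander. Origin: centre of its underside.
- slidebox: Closed blue slide box, 110 x 85 x 35 mm, to the right; bystander. Origin: centre of its underside.
- wash: White bottle, 60 mm across, 140 mm tall, at the right; bystander. Origin: centre of its underside.
- tissues: Pale carton, 70 x 130 x 55 mm, at the left; bystander. Origin: centre of its underside.
Mind the look-alikes: they are no part of the job. What is shaped like the holder but blue or green is not meant.

How it is judged:
By the outcome, as a careful person would: the job done as asked, in the order asked, and still so for the second after the job is handed in, with the robot touching nothing.
It also fails if it takes over 56 s, if anything falls off the work surface, if the arm or the gripper's body presses on something with over 40 N, if the wrist force passes 120 N, or if a joint passes its speed limit or range.

## Working session

There is one attempt and no reset: what is moved stays moved. The work goes in short steps, Python scripts to look and compute and a shell command to move; the robot and the scene stay as the last step left them, time stands still between calls to the robot, and variables do not carry over. Pictures are saved under pics/ and viewed, about 8 in all and at most 12, crops included, and the job is handed in when it is done.

```bash
mkdir -p pics
cat > h.py <<'E'
from workcell import *
import numpy as np, cv2
from scipy.spatial.transform import Rotation as Rn
def snap(n,f):
    c=read_camera(n); cv2.imwrite('pics/'+f,c['image'][:,:,::-1]); np.savez('pics/'+f[:-4]+'.npz',**c); return c
def ray(c,u,v,z):
    d=np.linalg.inv(c['K'])@np.array([u,v,1.]); R=c['R']; o=-R.T@c['t']; d=R.T@d
    return o+d*(z-o[2])/d[2]
def proj(c,X):
    p=c['K']@(c['R']@np.array(X)+c['t']); return p[:2]/p[2]
def tri(c1,p1,c2,p2):
    P=[c['K']@np.c_[c['R'],c['t']] for c in (c1,c2)]
    X=cv2.triangulatePoints(P[0],P[1],np.array(p1,float).reshape(2,1),np.array(p2,float).reshape(2,1))[:,0]; return X[:3]/X[3]
def plan(p):
    s=get_state(); q=np.array(s['orientation']); R=Rn.from_quat(q[[1,2,3,0]])
    return R.inv().apply(np.array(p)-s['tcp_pos'])/0.04
E
python3 - <<'E'
from h import *
for n in('top','side'):
    c=snap(n,n+'0.png'); print(n,-c['R'].T@c['t'])
s=get_state();print(s)
E
```

```text
top [0.44259924 0.00298197 1.28638027]
side [0.46118694 1.164849   0.88754141]
{'clock': 0.1, 'joint_pos': array([1.15137921e+00, 3.13946059e-01, 4.50969484e-02, 1.30362075e+00,
       3.79528681e-05, 1.43122458e+00]), 'qvel': array([-0.00079069, -0.00158287,  0.00192578, -0.00132978,  0.00133649,
        0.00054839]), 'tau': array([ 2.01269686e-03, -4.81723666e+01,  2.99245781e+01,  1.27329020e-02,
       -2.25234767e-04, -1.01673771e-05]), 'tcp_pos': array([0.15861229, 0.55221179, 0.23048803]), 'orientation': array([-2.49079042e-04,  1.39466523e-01,  9.90226433e-01, -7.99062318e-04]), 'wrist_force': array([ 0.55591177,  0.34647863, -0.39690254]), 'ft_torque': array([ 0.03835559,  0.00579539, -0.06084954]), 'finger_gap': 0.08535912598996692}
```

View pics/top0.png

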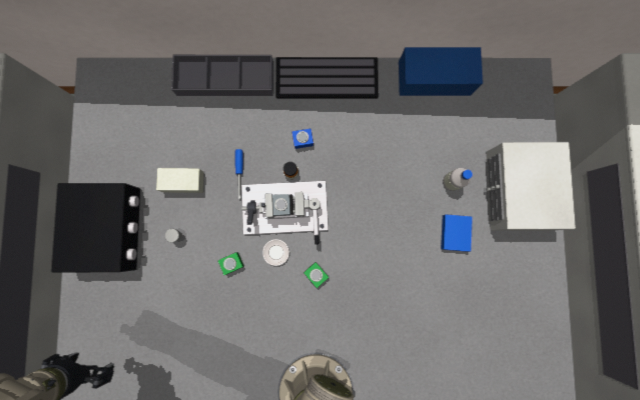

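View pics/side0.png

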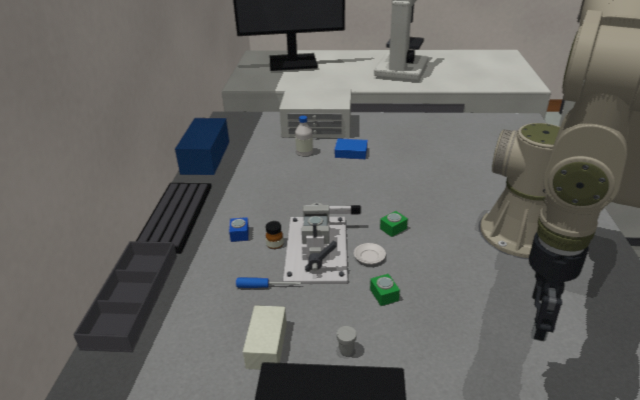

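The clamp is at about (285,207) in the top view, with its lever at (316,220) pointing towards the robot and its nut at (251,210). I'll get the plate from a mask and enlarge that area.

Run:
```python
from h import *
c=dict(np.load('pics/top0.npz')); im=c['image']
m=((im.min(2)>205)).astype(np.uint8); m[:170]=0;m[238:]=0;m[:,:236]=0;m[:,335:]=0
k,_=cv2.findContours(m,0,1); pts=np.vstack([q for q in k if cv2.contourArea(q)>15])
r=cv2.minAreaRect(pts); b=cv2.boxPoints(r); print(r)
W=np.array([ray(c,*p,0.014) for p in b]); print(W.round(4)); print(W.mean(0),[np.linalg.norm(W[i]-W[i-1]) for i in range(4)])
d=W[np.argsort(W[:,1])]; v=d[2:].mean(0)-d[:2].mean(0); print('yaw(y axis from world y)',np.arctan2(-v[0],v[1]))
a=cv2.resize(im[165:255,230:340],None,fx=7,fy=6.6,interpolation=2)
cv2.imwrite('pics/topc.png',a[:,:,::-1])
c=dict(np.load('pics/side0.npz'));cv2.imwrite('pics/sidec.png',cv2.resize(c['image'][195:290,270:380],None,fx=6,fy=6,interpolation=2)[:,:,::-1])
```

```text
((284.1353454589844, 207.96559143066406), (51.976139068603516, 83.50711822509766), 88.26429748535156)
[[ 0.6441  0.2349  0.014 ]
 [ 0.6516 -0.0328  0.014 ]
 [ 0.4852 -0.0368  0.014 ]
 [ 0.4781  0.2269  0.014 ]]
[0.56473623 0.09805678 0.014     ] [np.float64(0.16615314499198686), np.float64(0.26774985234347576), np.float64(0.16648322484104755), np.float64(0.2637585756582029)]
yaw(y axis from world y) 0.02744161095047342
```

View pics/topc.png

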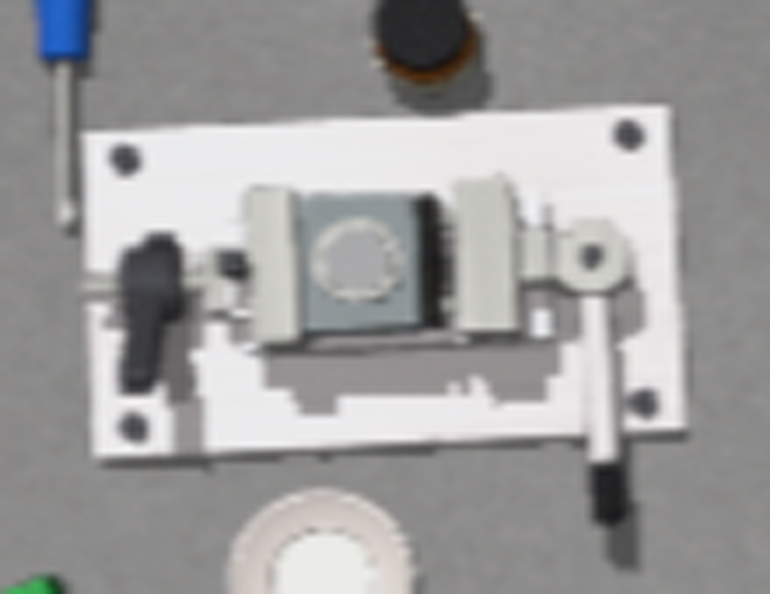

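View pics/sidec.png

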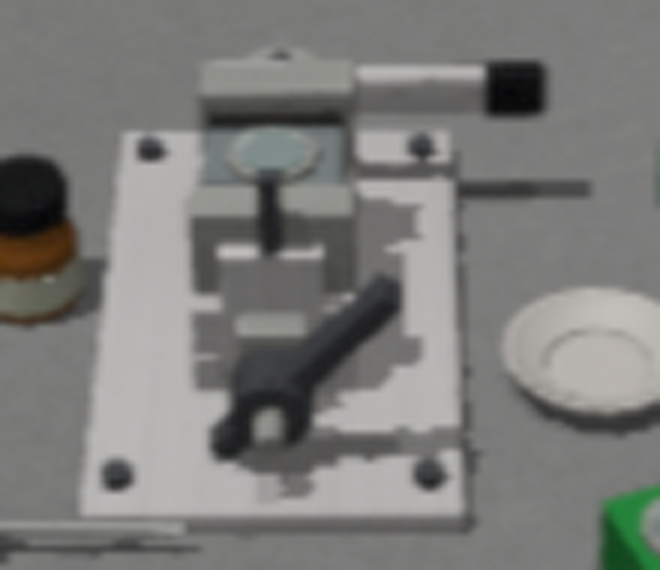

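The crops show the plate corners, and the yaw is about +0.047. The lever points to clamp -x with its black tip at top crop (610,500). The wing leans to -x, with its tip at top crop (138,380) and side crop (388,290). Next I check this against the given sizes and plan the first move.

Run:
```python
from h import *
t=dict(np.load('pics/top0.npz'));s=dict(np.load('pics/side0.npz'))
T=lambda a,b:(230+a/7-.5,165+b/6.6-.5)
S=lambda a,b:(270+a/6-.5,195+b/6-.5)
print('corners',[ray(t,*T(*p),.014).round(4)[:2] for p in((82,132),(668,107),(688,432),(96,460))])
print('side corners',[ray(s,*S(*p),.014).round(4)[:2] for p in((123,131),(452,131),(464,517),(81,515))])
print('pivot',ray(t,*T(592,256),.079),'levertip',ray(t,*T(610,522),.077), 'blackstart',ray(t,*T(604,464),.075))
print('wing',tri(t,T(138,382),s,S(388,288)),'nut',ray(t,*T(165,240),.06),'index',ray(t,*T(233,265),.129),tri(t,T(233,265),s,S(268,178)))
print('plan',plan([.467,-.002,.231]))
```

```text
corners [array([0.64  , 0.2361]), array([ 0.6516, -0.0323]), array([ 0.4937, -0.0404]), array([0.4813, 0.2269])]
side corners [array([ 0.6509, -0.0327]), array([ 0.4911, -0.0382]), array([0.4789, 0.2316]), array([0.6369, 0.237 ])]
pivot [0.57185152 0.00280842 0.079     ] levertip [ 0.45053553 -0.00455409  0.077     ] blackstart [ 0.47685484 -0.00208068  0.075     ]
wing [0.51188391 0.19407295 0.10337188] nut [0.58193116 0.19031313 0.06      ] index [0.56296019 0.15148271 0.129     ] [0.56278735 0.1518411  0.1260789 ]
plan [-1.12367005e+01 -1.11868348e+01  2.64271690e-03]
```

Both views agree: centre (0.566, 0.098), yaw 0.045, and the wing at about 0.69 rad with its tip 103 mm up. I'm moving over the lever's end.

```bash
python3 -m crank '{"travel": [[-0.72,-0.72,0],[-1.44,-1.44,0],[-2.16,-2.16,0],[-2.88,-2.88,0],[-3.6,-3.6,0]], "turn": [0,0,0,0,0]}' 40
python3 -m crank '{"travel": [[-0.72,-0.72,0],[-1.44,-1.44,0],[-2.16,-2.16,0],[-2.88,-2.88,0],[-3.6,-3.6,0]], "turn": [0,0,0,0,0]}'
python3 -m crank '{"travel": [[-0.72,-0.72,0],[-1.44,-1.44,0],[-2.16,-2.16,0],[-2.88,-2.88,0],[-3.6,-3.6,0]], "turn": [0,0,0,0,0]}'
python3 -m crank '{"travel": [[-0.45,-0.4,0],[-0.45,-0.4,0],[-0.45,-0.4,0],[-0.45,-0.4,0]], "turn": [-0.11,-0.22,-0.325,-0.325]}'
python3 - <<'E'
from h import *
c=snap('wrist','w1.png'); s=get_state(); print(s['clock'],s['tcp_pos'],s['orientation'],s['wrist_force'],s['finger_gap'])
p=np.array([.570,.003]);u=np.array([np.cos(.045),np.sin(.045)])
print('pivot px',proj(c,[*p,.079]),'tip px',proj(c,[*(p-.123*u),.077]),'cam',-c['R'].T@c['t'])
print('plan to grasp r=.105', plan([*(p-.105*u),.046]))
E
```

```text
clock: 0.52
tcp_pos: [0.2576, 0.3727, 0.2308]
orientation: [-0.0, 0.139, 0.99, -0.0]
wrist_force: [1.6, 0.6, 0.4]
finger_gap: 0.0399
clock: 0.93
tcp_pos: [0.3562, 0.1945, 0.2312]
orientation: [-0.0, 0.139, 0.99, 0.0]
wrist_force: [1.6, -0.1, 0.1]
finger_gap: 0.04
clock: 1.35
tcp_pos: [0.455, 0.0161, 0.2311]
orientation: [-0.0, 0.14, 0.99, 0.0]
wrist_force: [0.2, 1.6, 0.6]
finger_gap: 0.0403
clock: 1.68
tcp_pos: [0.4674, -0.0029, 0.2307]
orientation: [-0.001, -0.023, 1.0, 0.0]
wrist_force: [0.6, 0.6, -0.4]
finger_gap: 0.0403
1.7333 [ 0.46731856 -0.00247815  0.23079363] [-5.66651469e-04 -2.11471918e-02  9.99776199e-01  1.62546491e-04] [ 0.54349239 -0.38911283  0.29134367] 0.04025763079671649
pivot px [326.42442533 288.37584587] tip px [326.67687055 163.16322104] cam [ 0.39478415 -0.00556846  0.37385426]
plan to grasp r=.105 [0.04925662 0.01957806 4.61990617]
```

View pics/w1.png

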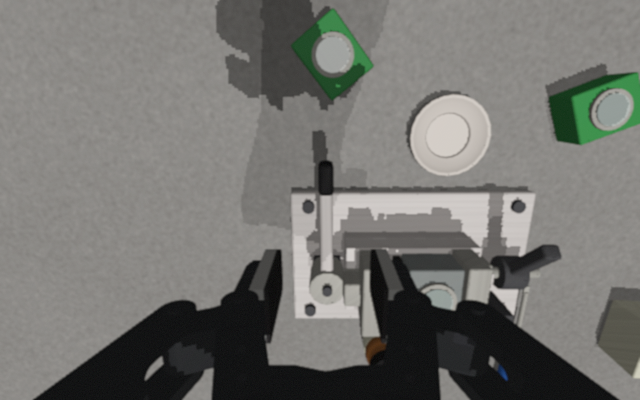

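The tip (326,163) and pivot (327,289) match the prediction within 1–2 px. I'm descending and gripping the end piece.

```bash
python3 -m crank '{"travel": [[0.05,0.02,0.9],[0.05,0.02,1.8],[0.05,0.02,2.7],[0.05,0.02,3.6],[0.05,0.02,4.2]], "turn": [0,0,0,0,0]}'
python3 -m crank '{"travel": [[0,0,0.4],[0,0,0.4],[0,0,0.4]], "turn": [0,0,0]}'
python3 -m crank '{"travel": [[0,0,0],[0,0,0],[0,0,0],[0,0,0]], "turn": [0,0,0,0]}' 8 25
```

```text
clock: 2.15
tcp_pos: [0.4634, -0.0006, 0.0604]
orientation: [-0.001, -0.021, 1.0, 0.0]
wrist_force: [0.2, 0.0, 0.7]
finger_gap: 0.0398
clock: 2.4
tcp_pos: [0.4646, -0.0009, 0.0468]
orientation: [-0.001, -0.022, 1.0, 0.0]
wrist_force: [-0.3, -0.4, -0.1]
finger_gap: 0.0401
clock: 2.73
tcp_pos: [0.4669, -0.002, 0.0488]
orientation: [0.001, -0.022, 1.0, -0.001]
wrist_force: [-1.2, -2.7, 5.1]
finger_gap: 0.0134
```

```bash
python3 -m crank '{"travel": [[-0.013,-0.262,0],[-0.052,-0.522,0],[-0.117,-0.776,0],[-0.207,-1.022,0],[-0.321,-1.259,0]], "turn": [-0.1,-0.2,-0.3,-0.4,-0.5]}'
python3 -m crank '{"travel": [[-0.013,-0.262,0],[-0.052,-0.522,0],[-0.117,-0.776,0],[-0.207,-1.022,0],[-0.321,-1.259,0]], "turn": [-0.1,-0.2,-0.3,-0.4,-0.5]}'
python3 -m crank '{"travel": [[-0.013,-0.262,0],[-0.052,-0.522,0],[-0.117,-0.776,0],[-0.207,-1.022,0],[-0.321,-1.259,0]], "turn": [-0.1,-0.2,-0.3,-0.4,-0.5]}'
python3 -m crank '{"travel": [[-0.006,-0.184,0],[-0.006,-0.184,0],[-0.006,-0.184,0]], "turn": [-0.07,-0.07,-0.07]}'
python3 - <<'E'
from h import *
s=get_state();R=Rn.from_quat(np.array(s['orientation'])[[1,2,3,0]]).as_matrix()
d=s['tcp_pos'][:2]-np.array([.570,.003]);print(R.round(3),np.arctan2(d[1],d[0]),np.hypot(*d))
print('lever ang by pos',(np.arctan2(d[1],d[0])+np.pi)-.045,' by yaw',np.arctan2(R[1,1],R[0,1])-np.pi/2-.045)
E
```

```text
clock: 3.15
tcp_pos: [0.482, -0.0513, 0.0488]
orientation: [0.002, -0.271, 0.962, 0.0]
wrist_force: [0.8, 3.1, 5.3]
finger_gap: 0.0135
clock: 3.57
tcp_pos: [0.519, -0.0872, 0.0487]
orientation: [0.002, -0.501, 0.865, 0.0]
wrist_force: [-0.9, 4.7, 6.6]
finger_gap: 0.0134
clock: 3.98
tcp_pos: [0.5685, -0.1009, 0.0487]
orientation: [0.001, -0.7, 0.714, 0.0]
wrist_force: [-1.8, 4.4, 7.9]
finger_gap: 0.0134
clock: 4.23
tcp_pos: [0.5761, -0.1008, 0.0487]
orientation: [-0.001, 0.723, -0.691, 0.0]
wrist_force: [-1.0, 1.6, 6.4]
finger_gap: 0.0134
[[ 0.046 -0.999  0.002]
 [-0.999 -0.046  0.002]
 [-0.002 -0.002 -1.   ]] -1.5117015767758173 0.10393175963008586
lever ang by pos 1.584891076813976  by yaw -4.711391057925134
```

The lever reads 1.57 by tool yaw and 1.585 by position. I'm releasing it, rising, and moving over the nut to look.

```bash
python3 -m crank '{"travel": [[0,0,0],[0,0,0],[0,0,0]], "turn": [0,0,0]}' 40
python3 -m crank '{"travel": [[0,0,-0.8],[0,0,-1.6],[0,0,-2.4],[0,0,-3.2],[0,0,-4]], "turn": [0,0,0,0,0]}'
python3 -m crank '{"travel": [[-0.9,0.11,0],[-1.8,0.22,0],[-2.7,0.33,0],[-3.6,0.44,0],[-4.5,0.55,0]], "turn": [0,0,0,0,0]}' 64
python3 -m crank '{"travel": [[-0.9,0.11,0],[-1.8,0.22,0],[-2.7,0.33,0],[-2.95,0.39,0],[-2.95,0.39,0]], "turn": [0,0,0,0,0]}'
python3 - <<'E'
from h import *
c=snap('wrist','w2.png'); s=get_state(); print(s['clock'],s['tcp_pos'],s['orientation'],s['wrist_force'],s['finger_gap'])
p=np.array([.566,.098]);a=.045;u=np.array([np.cos(a),np.sin(a)]);v=np.array([-u[1],u[0]])
for n,x,y,z in(('pivot',0,-.095,.079),('tip',0,-.218,.077),('index',0,.056,.129),('wing',-.05,.1,.105),('up',0,.1,.123)): print(n,proj(c,[*(p+x*u+y*v),z]))
E
```

```text
clock: 4.48
tcp_pos: [0.5752, -0.1017, 0.0474]
orientation: [-0.0, 0.723, -0.691, 0.0]
wrist_force: [0.6, -0.1, 0.1]
finger_gap: 0.0403
clock: 4.9
tcp_pos: [0.5747, -0.1017, 0.2087]
orientation: [-0.0, 0.722, -0.691, -0.0]
wrist_force: [0.3, -1.4, -0.1]
finger_gap: 0.0399
clock: 5.32
tcp_pos: [0.5446, 0.0784, 0.2074]
orientation: [-0.0, 0.722, -0.692, 0.0]
wrist_force: [0.8, -0.1, -0.7]
finger_gap: 0.0639
clock: 5.73
tcp_pos: [0.5233, 0.1968, 0.2072]
orientation: [0.0, 0.724, -0.69, -0.0]
wrist_force: [1.1, -0.6, 0.2]
finger_gap: 0.0641
5.7833 [0.52385994 0.19524196 0.20717935] [ 1.73273159e-04  7.23515304e-01 -6.90308316e-01  6.11883897e-05] [ 0.18741154 -0.02126915  0.50533042] 0.06413962729945667
pivot [269.00938495 -94.65374937]
tip [ 259.91916516 -357.63062719]
index [267.04579845 145.50035771]
wing [341.63593949 200.69426525]
up [271.32577715 207.7122934 ]
```

View pics/w2.png

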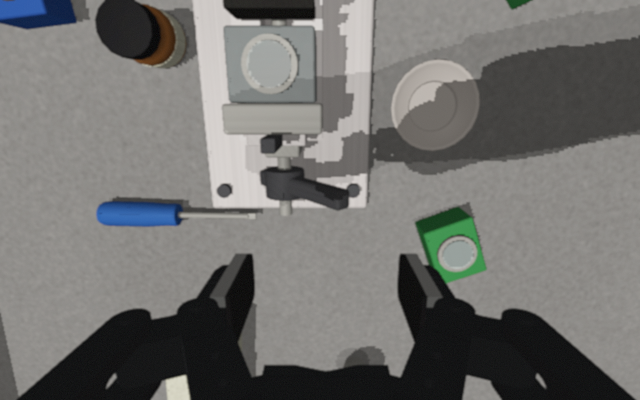

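The index tooth at (268,144) and wing tip at about (341,200) match the prediction. I'll check the opened lever numerically in the top view, then straddle the wing.

```bash
python3 - <<'E'
from h import *
c=snap('top','top1.png'); im=c['image'].astype(int)
p=np.array([.570,.003]);e=proj(c,[.575,-.105,.077]);print('exp tip mid',e)
x0,y0=int(e[0])-15,int(e[1])-12
m=(im[y0:y0+25,x0:x0+31].max(2)<60); v,u=np.nonzero(m); print(m.sum())
w=ray(c,u.mean()+x0,v.mean()+y0,.077);d=w[:2]-p;print(w,np.hypot(*d),'lever',np.arctan2(d[1],d[0])+np.pi-.045)
E
python3 -m crank '{"travel": [[0,-0.07,0.8],[0,-0.07,1.6],[0,-0.07,2.4],[0,-0.07,3.0],[0,-0.07,3.3]], "turn": [0,0,0,0,0]}'
python3 -m crank '{"travel": [[0,0,0],[0,-0.2,0],[0,-0.4,0],[0,-0.6,0],[0,-0.75,0]], "turn": [0,0,0,0,0]}'
python3 -m crank '{"travel": [[0,-0.12,0],[0,-0.12,0]], "turn": [0,0]}'
```

```text
exp tip mid [349.58362952 202.22302332]
37
[ 0.57584751 -0.10455181  0.077     ] 0.10771065315837104 lever 1.5801121145484427
clock: 6.25
tcp_pos: [0.5254, 0.1919, 0.0717]
orientation: [0.002, 0.722, -0.692, -0.001]
wrist_force: [-1.1, -0.4, -0.3]
finger_gap: 0.064
clock: 6.67
tcp_pos: [0.5584, 0.1954, 0.0769]
orientation: [-0.0, 0.722, -0.692, 0.0]
wrist_force: [-3.8, 0.1, 2.0]
finger_gap: 0.0641
clock: 6.83
tcp_pos: [0.5641, 0.1959, 0.0764]
orientation: [-0.001, 0.722, -0.691, 0.001]
wrist_force: [-1.3, 0.3, -0.5]
finger_gap: 0.0641
```

```bash
python3 -m crank '{"travel": [[0,0,0],[0,0,0],[0,0,0],[0,0,0],[0,0,0]], "turn": [0,0,0,0,0]}' 10 20
python3 -m crank '{"travel": [[0,0,0],[0,0,0]], "turn": [0,0]}'
python3 - <<'E'
from h import *
c=snap('side','s2.png');
cv2.imwrite('pics/s2c.png',cv2.resize(c['image'][170:290,255:375],None,fx=5,fy=5,interpolation=2)[:,:,::-1])
s=get_state();print(s['tcp_pos'],s['wrist_force'],s['finger_gap'])
E
```

```text
clock: 7.25
tcp_pos: [0.5613, 0.1961, 0.0753]
orientation: [0.0, 0.723, -0.691, -0.0]
wrist_force: [-4.2, -0.4, 2.0]
finger_gap: 0.0136
clock: 7.42
tcp_pos: [0.5614, 0.1961, 0.0753]
orientation: [0.0, 0.723, -0.691, -0.0]
wrist_force: [-4.2, -0.5, 2.5]
finger_gap: 0.0138
[0.56137177 0.19604737 0.07532444] [-3.99389701  0.82915884  2.70895423] 0.013683473364926774
```

View pics/s2c.png

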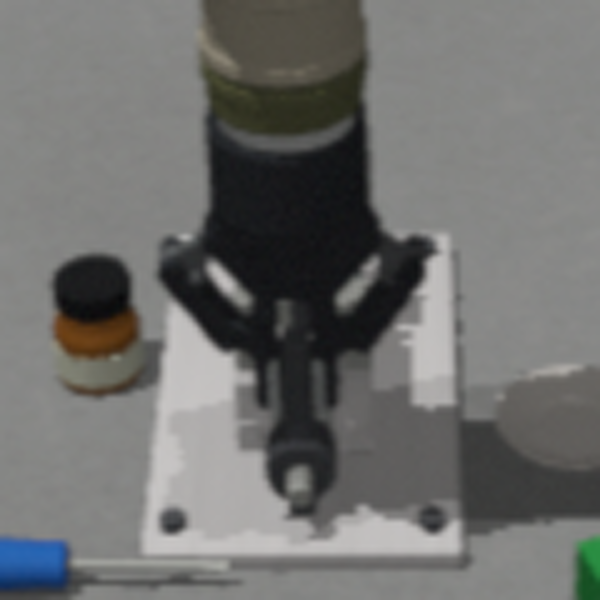

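The wing stands upright between the closed fingers (gap 13.7 mm, flush on the 14 mm bar). I'm releasing, rising and checking its alignment with the tooth.

```bash
python3 -m crank '{"travel": [[0,0,0],[0,0,0],[0,0,0]], "turn": [0,0,0]}' 60
python3 -m crank '{"travel": [[0,0,-0.6],[0,0,-1.3],[0,0,-2.1],[0,0,-2.9],[0,0,-3.6]], "turn": [0,0,0,0,0]}'
python3 -m crank '{"travel": [[-0.5,0,0],[-0.5,0,0],[-0.5,0,0]], "turn": [0,0,0]}'
python3 - <<'E'
from h import *
c=snap('wrist','w3.png'); s=get_state(); print(s['clock'],s['tcp_pos'],s['wrist_force'])
p=np.array([.566,.098]);a=.045;u=np.array([np.cos(a),np.sin(a)]);v=np.array([-u[1],u[0]])
for n,x,y,z in(('index',0,.056,.129),('up',0,.1,.123),('nutaxis front',0,.13,.045)): print(n,proj(c,[*(p+x*u+y*v),z]))
e=proj(c,[*(p+.08*v),.125]).astype(int); print(e)
cv2.imwrite('pics/w3c.png',cv2.resize(c['image'][e[1]-65:e[1]+65,e[0]-75:e[0]+75],None,fx=4,fy=4,interpolation=2)[:,:,::-1])
E
```

```text
clock: 7.72
tcp_pos: [0.5633, 0.1961, 0.0756]
orientation: [-0.001, 0.723, -0.691, 0.001]
wrist_force: [0.1, -0.5, 0.4]
finger_gap: 0.0496
clock: 8.13
tcp_pos: [0.5628, 0.1961, 0.2217]
orientation: [-0.001, 0.723, -0.691, 0.001]
wrist_force: [0.9, -0.4, -0.1]
finger_gap: 0.0602
clock: 8.38
tcp_pos: [0.5617, 0.2165, 0.2198]
orientation: [-0.001, 0.723, -0.691, 0.001]
wrist_force: [-0.3, 0.4, 0.7]
finger_gap: 0.0598
8.4333 [0.56114679 0.21601149 0.21891629] [-0.21804714  0.01186706  0.27021078]
index [327.8852561  116.22746543]
up [327.69783986 178.86471091]
nutaxis front [327.27964613 191.49164853]
[327 151]
```

View pics/w3c.png

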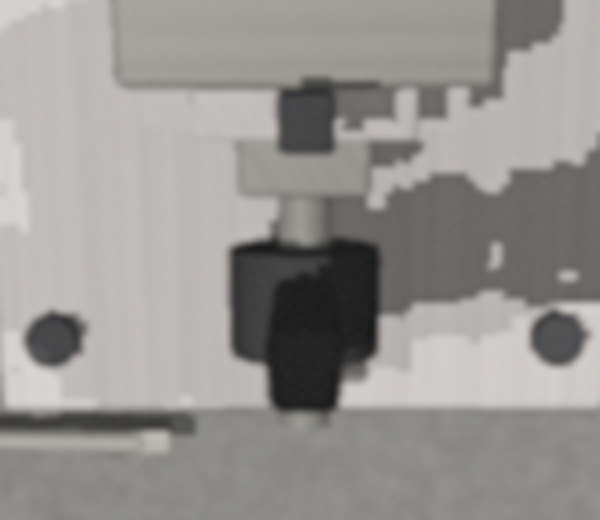

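The wing (crop centre x ≈ 305) lines up with the tooth (306) and rod (306), which puts the angle within about 0.01 rad. I'm moving back over the lever and re-measuring the shifted pivot.

```bash
python3 -m crank '{"travel": [[0.9,0,0],[1.8,0,0],[2.7,0,0],[3.6,0,0],[4.5,0,0]], "turn": [0,0,0,0,0]}' 40
python3 -m crank '{"travel": [[0.9,0.01,0],[1.8,0.02,0],[2.7,0.02,0],[3.32,0.02,0],[3.32,0.02,0]], "turn": [0,0,0,0,0]}'
python3 -m crank '{"travel": [[0,0,0],[0,0,0]], "turn": [0,0]}'
python3 - <<'E'
from h import *
c=snap('wrist','w4.png'); s=get_state(); print(s['clock'],s['tcp_pos'],s['finger_gap'])
for n,X in(('pivot old',[.570,.003,.079]),('pivot new',[.570,.0085,.079]),('tip new',[.5755,-.1145,.077])): print(n,proj(c,X))
cv2.imwrite('pics/w4c.png',c['image'][80:400,160:500,::-1])
E
```

```text
clock: 8.85
tcp_pos: [0.5683, 0.0341, 0.2181]
orientation: [0.001, 0.723, -0.691, -0.001]
wrist_force: [0.8, 0.4, -0.4]
finger_gap: 0.0404
clock: 9.27
tcp_pos: [0.5737, -0.1019, 0.2178]
orientation: [0.001, 0.72, -0.693, -0.0]
wrist_force: [0.2, -0.1, -0.9]
finger_gap: 0.0402
clock: 9.43
tcp_pos: [0.5734, -0.0966, 0.2184]
orientation: [0.0, 0.722, -0.692, -0.001]
wrist_force: [-0.1, 0.4, -0.3]
finger_gap: 0.0399
9.4833 [ 0.5736038  -0.09600558  0.21860822] 0.039760094270709
pivot old [324.68909538 291.9088228 ]
pivot new [324.43997223 297.04615268]
tip new [324.13315927 167.8961123 ]
```

View pics/w4c.png

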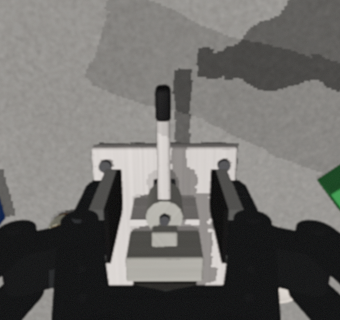

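The lever still points straight out: tip (322,166), pivot (324,300). The pivot has shifted about +5.5 mm in y, as expected. I'm gripping the lever and swinging it home.

```bash
python3 -m crank '{"travel": [[0,-0.02,0.9],[0,-0.02,1.8],[0,-0.02,2.7],[0,-0.02,3.5],[0,-0.02,4.0]], "turn": [0,0,0,0,0]}'
python3 -m crank '{"travel": [[0,0,0.3],[0,0,0.3],[0,0,0.3]], "turn": [0,0,0]}'
python3 -m crank '{"travel": [[0,0,0],[0,0,0],[0,0,0],[0,0,0]], "turn": [0,0,0,0]}' 8 25
python3 -m crank '{"travel": [[-0.013,0.262,0],[-0.052,0.522,0],[-0.117,0.776,0],[-0.207,1.022,0],[-0.321,1.259,0]], "turn": [0.1,0.2,0.3,0.4,0.5]}'
python3 -m crank '{"travel": [[-0.013,0.262,0],[-0.052,0.522,0],[-0.117,0.776,0],[-0.207,1.022,0],[-0.321,1.259,0]], "turn": [0.1,0.2,0.3,0.4,0.5]}'
python3 -m crank '{"travel": [[-0.013,0.262,0],[-0.052,0.522,0],[-0.117,0.776,0],[-0.207,1.022,0],[-0.321,1.259,0]], "turn": [0.1,0.2,0.3,0.4,0.5]}'
python3 -m crank '{"travel": [[-0.005,0.18,0],[-0.005,0.18,0],[-0.005,0.18,0]], "turn": [0.07,0.07,0.07]}'
```

```text
clock: 9.9
tcp_pos: [0.5726, -0.0942, 0.0557]
orientation: [0.001, 0.723, -0.69, -0.002]
wrist_force: [-0.4, -0.2, -0.4]
finger_gap: 0.0398
clock: 10.15
tcp_pos: [0.5743, -0.0951, 0.0468]
orientation: [0.0, 0.723, -0.691, -0.001]
wrist_force: [0.1, 0.3, 1.9]
finger_gap: 0.0401
clock: 10.48
tcp_pos: [0.5759, -0.0965, 0.0488]
orientation: [-0.001, 0.723, -0.691, 0.001]
wrist_force: [0.2, 2.0, 4.1]
finger_gap: 0.0136
clock: 10.9
tcp_pos: [0.5245, -0.0862, 0.0488]
orientation: [0.001, -0.527, 0.85, -0.001]
wrist_force: [0.1, 1.4, 6.9]
finger_gap: 0.0136
clock: 11.32
tcp_pos: [0.4846, -0.0526, 0.0487]
orientation: [0.001, -0.3, 0.954, -0.001]
wrist_force: [-1.3, -0.8, 6.8]
finger_gap: 0.0138
clock: 11.73
tcp_pos: [0.4657, -0.0037, 0.0487]
orientation: [0.001, -0.055, 0.998, -0.001]
wrist_force: [-3.0, -0.8, 8.2]
finger_gap: 0.0137
clock: 11.98
tcp_pos: [0.4651, 0.0035, 0.0487]
orientation: [0.0, -0.023, 1.0, -0.0]
wrist_force: [-4.9, -0.0, 10.9]
finger_gap: 0.0136
```

Now press onto the home stop, gently.

```bash
python3 -m crank '{"travel": [[0,0.06,0],[0,0.1,0],[0,0.1,0]], "turn": [0,0,0]}'
python3 -m crank '{"travel": [[0,0.06,0],[0,0.1,0],[0,0.1,0]], "turn": [0,0,0]}'
```

```text
clock: 12.23
tcp_pos: [0.4651, 0.0039, 0.0488]
orientation: [0.0, -0.021, 1.0, -0.004]
wrist_force: [-5.7, -14.5, 9.6]
finger_gap: 0.0135
clock: 12.48
tcp_pos: [0.4651, 0.0043, 0.0489]
orientation: [-0.0, -0.02, 1.0, -0.008]
wrist_force: [-6.3, -27.7, 8.7]
finger_gap: 0.0135
```

The lever is firmly on its stop: 28 N with no motion. I'm easing the load, releasing, rising clear and checking.

```bash
python3 -m crank '{"travel": [[0,-0.13,0],[0,-0.15,0]], "turn": [0,0]}'
python3 -m crank '{"travel": [[0,0,0],[0,0,0],[0,0,0]], "turn": [0,0,0]}' 40
python3 -m crank '{"travel": [[0,0,-0.7],[0,0,-1.5],[0,0,-2.3],[0,0,-3.1],[0,0,-3.9]], "turn": [0,0,0,0,0]}'
python3 -m crank '{"travel": [[0.5,-0.6,-0.4],[1.0,-1.2,-0.4],[1.5,-1.8,-0.4],[2,-2.4,-0.4],[2,-2.4,-0.4]], "turn": [0,0,0,0,0]}'
python3 -m crank '{"travel": [[0,0,0],[0,0,0]], "turn": [0,0]}'
python3 - <<'E'
from h import *
t0=dict(np.load('pics/top0.npz'));c=snap('top','top2.png'); s=get_state(); print(s['clock'],s['tcp_pos'],s['wrist_force'])
im=c['image'];cv2.imwrite('pics/top2c.png',np.hstack([cv2.resize(x['image'][120:290,150:345],(400,349),interpolation=2) for x in(t0,c)])[:,:,::-1])
m=(im.astype(int).max(2)<60); b=proj(c,[.463,.004,.077]);x0,y0=int(b[0])-9,int(b[1])-8
v,u=np.nonzero(m[y0:y0+16,x0:x0+18]); w=ray(c,u.mean()+x0,v.mean()+y0,.077); d=w[:2]-[.570,.0085]
print('lever',w,np.hypot(*d),np.arctan2(-d[1],-d[0])-.045,len(u))
w=snap('wrist','w5.png')
E
```

```text
clock: 12.65
tcp_pos: [0.4651, 0.0036, 0.0487]
orientation: [0.0, -0.022, 1.0, -0.001]
wrist_force: [-5.2, -2.4, 10.0]
finger_gap: 0.0137
clock: 12.9
tcp_pos: [0.4655, 0.0054, 0.0476]
orientation: [0.0, -0.022, 1.0, 0.0]
wrist_force: [0.1, -0.3, -0.5]
finger_gap: 0.0406
clock: 13.32
tcp_pos: [0.4649, 0.0059, 0.2047]
orientation: [-0.0, -0.023, 1.0, 0.0]
wrist_force: [0.1, -0.2, 0.4]
finger_gap: 0.0399
clock: 13.73
tcp_pos: [0.3872, -0.0965, 0.2194]
orientation: [-0.0, -0.021, 1.0, -0.001]
wrist_force: [0.3, 0.4, 0.5]
finger_gap: 0.0398
clock: 13.9
tcp_pos: [0.3898, -0.094, 0.2194]
orientation: [0.0, -0.022, 1.0, 0.0]
wrist_force: [0.5, -0.2, 0.3]
finger_gap: 0.0399
13.95 [ 0.3900254  -0.09361088  0.21926231] [ 0.36350924 -0.41126012  0.29376274]
lever [0.46197297 0.0018358  0.077     ] 0.10823239617302939 0.016612043266847634 34
```

View pics/top2c.png

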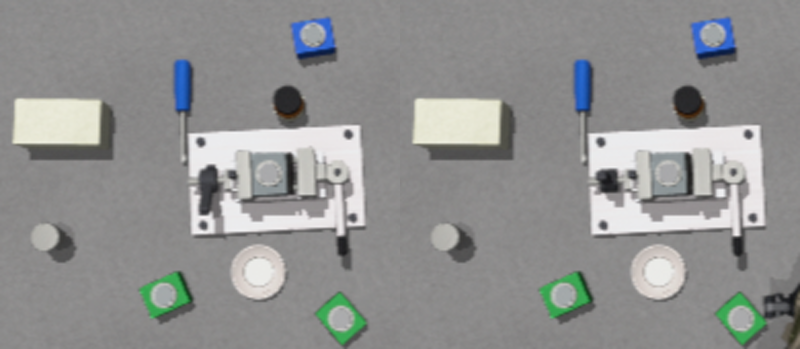

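View pics/w5.png

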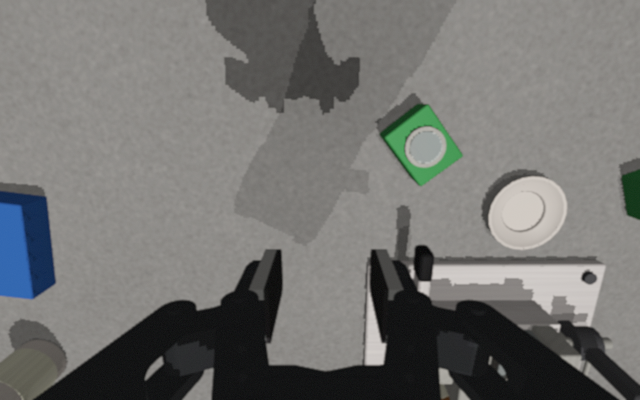

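The before/after view shows the lever home, the wing upright, the holder in place against the pad, and the bystanders unmoved. The gripper is clear of everything, so I'm handing in.

```bash
python3 -c "from workcell import *; print(hand_in())"
```

```text
the job is handed in; nothing more can be done
None
```

The job is done in the order asked and handed in at about 14 s on the robot clock. I gripped the lever's end and swung it open, stood the wing upright by closing the fingers on it, then swung the lever home onto its stop.

**Last checks**
- **Lever open:** it read 1.57 rad by tool angle and 1.58 rad in the top view before I touched the nut.
- **Wing:** after release it lined up with the index tooth and rod to about 0.3 mm. I only saw it roughly again in the final top view, where it still looks upright.
- **Lever home:** it pressed on the stop at 28 N without moving. The final top view gives 0.017 rad, which is within the roughly 0.03 rad pixel noise but not exactly zero.
- **Holder and bystanders:** by eye, the before and after top views show the holder in place against the pad and the things near the clamp unmoved. The slide box and bottle lay outside that crop and were not compared.
- **Grip force:** I did not measure it directly.

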